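# Clamp the sample tube in its V-blocks

## Task

Clamp the steel sample tube in its V-blocks so that its end can be trimmed: with the outside of a finger swing the clamp's strap over the tube until it meets its stop, and then push the raised cam lever all the way down, so that the strap's foot bears hard on the tube. Only push: take neither the strap nor the lever between the fingers, and leave the tube where it lies and the other things on the bench undisturbed.

Things in the scene. Friction and masses are not known exactly. Their poses are not given: they have to be found in the camera images.
- tube_clamp: Tube clamp, fixed to the bench: plate 140 x 150 x 8 mm; origin at the centre of its underside, z up. Two steel V-blocks (64 mm across, tops at z = 34 mm, x = -57 to -31 and 31 to 57 mm) carry the tube: axis along x at y = +30 mm, 39 mm high, tube top 60 mm. The strap's post stands at x = 0, y = -28 mm; the strap's stop pin (8 mm thick, top z = 80 mm) at x = 17, y = -6 mm.
- clamp_post (a point): Point on the vertical axis of the post about which strap and lever together swing, at z = 78 mm (half-way up the raised strap bar).
- clamp_swing (a joint): Swing of the strap about the post, rad: 0 = against its stop, square over the tube (strap pointing along the clamp's +y); it grows anticlockwise seen from above, and at 1.57 the strap points along the clamp's -x, beside the tube. Range 0 to 1.75; starts at 0.85 to 1.6. It stays where it is left; pushing at the head takes about 2 N.
- strap_head (a point): Centre of the upright knurled round head at the strap's free end, 58 mm from the post's axis: 19 mm in diameter, 16 mm high (z = 88 to 104 mm, up to 2 mm lower if the lever starts partly down). Fixed to the strap; a good place to push sideways. The strap bar is 25 mm wide, 9 mm thick, top 14 mm below this point. The rubber foot below clears the tube by 1 mm or more while the lever is up.
- cam_lever (a joint): Angle of the cam lever, rad: 0 = fully up (60 degrees above level), growing as it is pushed down to 1.047 = level, its end stop; starts at 0 to 0.2. It stays where it is left. Its eccentric cam presses the strap down 5.5 mm in all, so that the sprung foot bears on the tube with about 13 N. Pushing at the end takes about 3 N.
- cam_pin (a point): Centre of the lever's level hinge pin, on the post's axis at z = 105.5 mm. The pin is square to the strap, and the lever points away from the strap's free end: with the strap over the tube it points along the clamp's -y axis, and tips outward and down.
- lever_end (a point): Middle of the upper face of the lever's round black end (25 mm in diameter, 11 mm thick), 72 mm along the lever from the pin and 7.5 mm above the line from the pin along the lever. The lever is 20 mm wide. While it is up, its upper face is the one towards the strap: push that face outward and down. With the lever down this point is at z = 113 mm.
- tube: Steel sample tube, 41 mm in diameter, 200 mm long, loose, lying in the V-blocks along the clamp's x axis. Origin at its underside, half-way along.
- tube_mid (a point): Centre of the sample tube.
- drop_weight_rig: Drop-weight rig, fixed equipment standing between the robot's starting side and the clamp: a round base 290 mm across and two columns 950 mm tall, 150 mm apart along its y axis. Origin under the centre of its base. Keep the arm in front of the columns when crossing over.
- soil_tin: Aluminium tin with soil, 63 mm wide, 41 mm high, standing beside the clamp plate. Origin under its centre.
- hex_key: Hex key with a sleeve, 108 x 37 x 9 mm, lying near the clamp on the tube's side. Origin under its centre.
- pen: Marker pen, 136 mm long, 14 mm thick, lying near the clamp on the lever's side. Origin under its centre.
- dish: Porcelain dish, 84 mm wide, 32 mm high. Origin under its centre.
- beech_block: Wooden block 105 x 48 x 24 mm. Origin under its centre.
- big_weight: Larger brass weight with a knob, 38 mm wide, 52 mm high. Origin under its centre.
- mid_weight: Smaller brass weight with a knob, 29 mm wide, 38 mm high. Origin under its centre.

How it is judged:
By the outcome, as a careful person would: the job done as asked, in the order asked, and still so for the second after the job is handed in, with the robot touching nothing.
It also fails if it takes over 58 s, if anything falls off the work surface, if the arm or the gripper's body presses on something with over 40 N, if the wrist force passes 120 N, or if a joint passes its speed limit or range.

## Robot

A 6-joint arm with a two-finger parallel gripper is mounted at the origin on a cart in front of the work surface, level with it; the furniture and walls round the work are solid. World frame = base frame: x ahead of the robot, y to its left, z up, the work surface at z = 0. Lengths are in m, angles in rad, forces in N, time in s.
With the tool pointing down it reaches from about 0.275 to 0.75 m from the base axis. Payload 10.2 kg.
Tool frame: the origin (TCP) lies between the finger pads; the fingertips stand 8 mm ahead of it and the grasp point (between the pads) lies 11 mm behind it; z points along the fingers, y is the line along which they close (so a half turn about z gives the same grasp; the last joint's range is limited). The gripper opens to 88 mm and grips with 3 to 60 N. Pads are 18 mm wide; open, the fingers measure 123 mm over their backs; the gripper's body (75 mm by 187 mm) begins 45 mm behind the grasp point.
Start: joints at [-1.415, 0.313, 1.498, -0, 1.331, -0.223], TCP at [0.194, -0.488, 0.247] pointing down, gripper open.
Joint ranges: [-2.94, 2.94], [-0.97, 2.17], [0.19, 2.56], [-1.23, 4.37], [0.02, 3.11], [-2.88, 2.88]. Speed limits (rad/s): [2.39, 2.39, 3.01, 3.14, 3.14, 3.14].

## Interface

Orientations are given as a unit quaternion [w, x, y, z].
In Python, from plant import arm gives the robot as it stands.
- The arm moves only by the tool step_arm, never from a script. Its argument "increments" is a list of rows, each a list of 3 entries, a list of its own where there are three numbers: the shift along the tool's x, y, z in mm, then the turn, a rotation vector about the tool's x, y, z in rad, then the closure, from 0 (fully open) to 1 (shut). A call has 1 to 8 rows; each row shifts and turns the commanded pose from where the row before left it, along the tool's axes as they then stand; what a row does not reach is not made up. A row lasts 1/8 s, in which the tool goes at most 62.5 mm and 10.7 degrees, less where a joint would pass 70% of its speed; a pose out of reach is approached as far as the arm can. A call with a gripper value outside its range is refused whole. The fingers move at their own pace and stop on an object; "newtons" is the grip in N (left out, the last holds). Time passes only in rows, so rows that do not move let the fingers close. It gives the time, the measured TCP pose, the force, the opening and the grip force at its end, in the units of the state.
- arm.state(): the state, without advancing time (a new reading comes with each control period).
- arm.capture(name): name is "scene" or "side" or "wrist"; returns a dict with "image" (400x640x3 uint8, red, green, blue), "depth" (400x640 float32, m along the optical axis (not along the pixel's ray), 0 where there is no reading), "camera_matrix" (3x3 intrinsics, pixels), "k1" (the pictures are not rectified: a ray, as slopes to the right and down, at radius r is drawn at 1 + k1 r^2 times it, then the intrinsics apply), "xyz" and "rotation" of the camera in the world; the wrist camera has in their place "T_tool_cam" (4x4, takes a point from camera to tool coordinates, whose origin is the TCP and whose axes are the flange's). Camera axes: x right, y up, looking along -z (the intrinsics and any distortion apply to the point x, -y, -z); pixel columns grow to the right and rows downward; lengths in m; the calibration is good to about 2 mm. A picture is of the moment at which its call begins: read the wrist's pose just before it.
- arm.close_job(): hands the job in; it is judged then, once.
The state is a dict: "t": time; "qpos": joint angles; "joint_velocities": joint speeds; "tau": joint torques, N m; "position": TCP position; "eef_rot": TCP orientation; "ft_force": force on the tool from outside, world axes, zero at the start; "wrist_torque": the same for the moment, N m; "opening": opening from 0.0 (shut) to 1.0 (fully open); "grasp_force": force on a finger pad.
Only numpy, scipy, OpenCV 4.12 (cv2) and the standard library are available. Lean on these libraries where they do the work, as an engineer would, in place of code of your own. Each camera call takes 0.05 s, during which the arm holds its last target. There are 200 camera calls.

## Working session

There is one attempt and no reset: what is moved stays moved. The work goes in short steps, Python scripts to look and compute and a tool call to move; the robot and the scene stay as the last step left them, time stands still between calls to the robot, and variables do not carry over. Pictures are saved under pics/ and viewed, at most 10 in all, crops included, and the job is handed in when it is done.

Besides the shell and the picture viewer there is one more tool, called after "Emit:" as name(argument=value, ...), one argument or row to a line, values as JSON. step_arm: Moves the arm, as the interface text tells. Its arguments: {"type":"object","properties":{"increments":{"type":"array","items":{"type":"array"}},"newtons":{"type":"number"}},"required":["increments"]}

```bash
mkdir -p pics; cat > h.py <<'E'
from plant import arm
import numpy as np, cv2
from scipy.spatial.transform import Rotation as R
def cap(n,name=None):
    s=arm.state(); c=arm.capture(n)
    if 'T_tool_cam' in c:
        q=s['eef_rot']; T=np.eye(4); T[:3,:3]=R.from_quat([q[1],q[2],q[3],q[0]]).as_matrix(); T[:3,3]=s['position']
        T=T@np.array(c['T_tool_cam']); c['rotation']=T[:3,:3]; c['xyz']=T[:3,3]
    c['rotation']=np.array(c['rotation'])
    if c['rotation'].shape!=(3,3):
        q=c['rotation']; c['rotation']=R.from_quat([q[1],q[2],q[3],q[0]]).as_matrix()
    c['xyz']=np.array(c['xyz']); c['K']=np.array(c['camera_matrix'])
    if name: cv2.imwrite(f'pics/{name}.png',c['image'][:,:,::-1])
    return c
def ray(c,u,v):
    k=c['k1']; p=cv2.undistortPoints(np.array([[[u,v]]],float),c['K'],np.array([k,0,0,0,0.]))[0,0]
    return c['rotation']@np.array([p[0],-p[1],-1.])
def onz(c,u,v,z):
    d=ray(c,u,v); return c['xyz']+d*(z-c['xyz'][2])/d[2]
def dep(c,u,v):
    return c['xyz']+ray(c,u,v)*c['depth'][int(v),int(u)]
def proj(c,P):
    q=c['rotation'].T@(np.array(P)-c['xyz']); x,y=q[0]/-q[2],-q[1]/-q[2]; f=1+c['k1']*(x*x+y*y)
    return (c['K']@[x*f,y*f,1])[:2]
E
python3 - <<'E'
from h import *
for n in('scene','side'):
    c=cap(n,n+'0'); np.savez(f'{n}0.npz',**{k:c[k] for k in('image','depth','K','k1','xyz','rotation')})
    print(n,c['xyz'],c['rotation'].round(3).tolist(),c['K'].tolist(),c['k1'])
print(arm.state())
E
```

```text
scene [-0.28936099 -0.76518397  1.11753556] [[0.606, 0.556, -0.568], [-0.795, 0.423, -0.434], [-0.001, 0.715, 0.699]] [[519.3491071922601, 0.0, 316.1577827475266], [0.0, 519.3491071922601, 199.79152351588303], [0.0, 0.0, 1.0]] -0.040950821974722294
side [ 0.63995367 -0.7354638   0.95847058] [[0.974, -0.183, 0.13], [0.225, 0.791, -0.569], [0.001, 0.584, 0.812]] [[368.6255723923814, 0.0, 320.52801875184264], [0.0, 368.6255723923814, 203.80240881327668], [0.0, 0.0, 1.0]] -0.06930906319833637
{'t': 0.1, 'qpos': array([-1.41541040e+00,  3.13386849e-01,  1.49832185e+00,  1.94364988e-05,
        1.33101258e+00, -2.23389434e-01]), 'joint_velocities': array([ 9.12485407e-04, -9.59867847e-04, -1.22395389e-03, -1.24164044e-04,
        6.50646926e-05, -1.11070711e-03]), 'tau': array([ 2.37562148e-03, -4.02810252e+01, -2.52648640e+01,  6.95606600e-02,
        3.41489981e-02, -6.34982848e-05]), 'position': array([ 0.1941024 , -0.48758481,  0.24623676]), 'eef_rot': array([-5.63665357e-04,  9.82119972e-01,  1.88255258e-01,  2.86173587e-05]), 'ft_force': array([-0.2712132 ,  0.26194336,  0.79378397]), 'wrist_torque': array([-0.02297974, -0.02401116,  0.00323501]), 'grasp_force': 0.0, 'opening': 0.9991415513007101}
```

View pics/scene0.png

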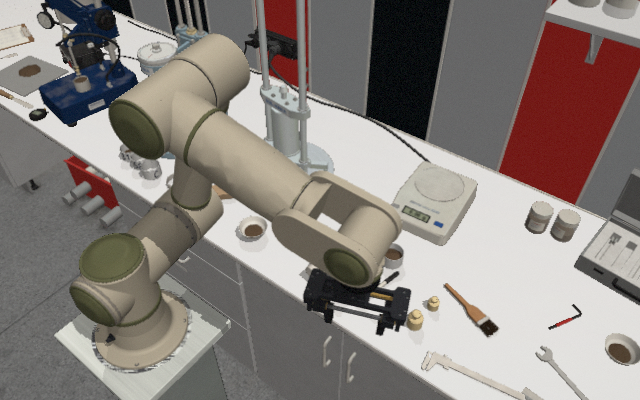

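View pics/side0.png

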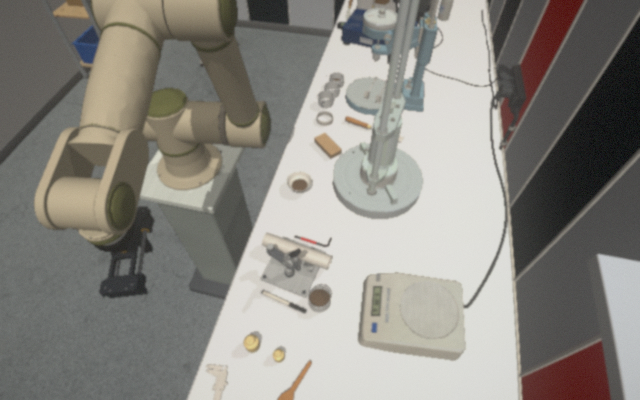

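The side view shows the clamp at about (290,262): tube from (268,240) to (328,262), hex key above it, pen (285,300), tin (319,298), rig base (378,180). The arm hides the clamp in the scene view.

```bash
python3 - <<'E'
from h import *
c=dict(np.load('side0.npz'))
im=c['image'][220:325,235:355,::-1]
cv2.imwrite('pics/crop0.png',cv2.resize(im,None,fx=6,fy=5.7,interpolation=cv2.INTER_CUBIC)[:600])
for n,u,v in [('tubeL',267,239),('tubeR',329,261),('tin',319,298),('pen',285,300),('hex',313,240),('rig',378,180),('big',251,343),('dish',299,183)]:
    print(n,onz(c,u,v,.04 if 'tube' in n else .01).round(3),dep(c,u,v).round(3))
E
```

```text
tubeL [ 0.371 -0.248  0.04 ] [ 0.376 -0.258  0.057]
tubeR [ 0.559 -0.277  0.04 ] [ 0.558 -0.269  0.024]
tin [ 0.554 -0.376  0.01 ] [ 0.555 -0.38   0.02 ]
pen [ 0.466 -0.402  0.01 ] [ 0.466 -0.401  0.008]
hex [ 0.496 -0.205  0.01 ] [ 0.495 -0.203  0.006]
rig [0.652 0.067 0.01 ] [ 0.651 -0.02   0.114]
big [ 0.414 -0.531  0.01 ] [ 0.424 -0.54   0.05 ]
dish [ 0.399 -0.005  0.01 ] [ 0.4   -0.005  0.01 ]
```

View pics/crop0.png

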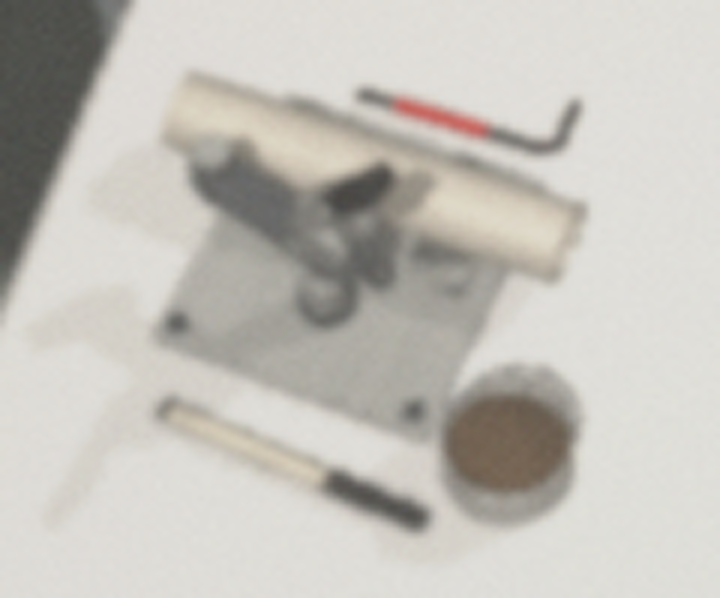

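The crop shows the tube from (185,110) to (570,240), the strap pointing up-left with its head near (215,155), the post near (330,285), and the raised lever near (385,190). The hex key is beyond the tube, and the pen and tin are on the near side. Next I need a closer wrist view.

```bash
python3 - <<'E'
from h import *
c=cap('wrist'); print(np.round(c['T_tool_cam'],3).tolist(),c['K'][0,0],c['k1'])
# where to put the camera: look along its axis at clamp (0.457,-0.30,0.09)
T=np.array(c['T_tool_cam']); s=arm.state(); q=s['eef_rot']; Rt=R.from_quat([*q[1:],q[0]]).as_matrix()
for h in(.35,.42):
  d=Rt@(T[:3,:3]@[0,0,-1]); o=Rt@T[:3,3]; tip=np.array([.457,-.30,.09])
  # TCP at height h
  lam=(h+o[2]-.09)/-d[2]; P=tip-lam*d-o; print(h,P.round(3),'shift tool mm',((Rt.T@(P-s['position']))*1000).round())
E
```

```text
[[0.0, 0.956, 0.292, 0.077], [1.0, -0.0, -0.0, -0.001], [0.0, 0.292, -0.956, -0.138], [0.0, 0.0, 0.0, 1.0]] 359.20387620163274 0.02303659294907574
0.35 [ 0.499 -0.285  0.35 ] shift tool mm [ 359.  -76. -104.]
0.42 [ 0.519 -0.277  0.42 ] shift tool mm [ 380.  -76. -174.]
```

Emit:
step_arm(
  increments=[
    [[10, 0, -40], [0, 0, 0], 0.5],
    [[45, -10, -30], [0, 0, 0], 1],
    [[50, -10, -20], [0, 0, 0], 1],
    [[50, -10, -14], [0, 0, 0], 1],
    [[50, -10, 0], [0, 0, 0], 1],
    [[50, -10, 0], [0, 0, 0], 1],
    [[50, -12, 0], [0, 0, 0], 1],
    [[50, -14, 0], [0, 0, 0], 1],
  ],
  newtons=20,
)

```text
t: 1.15
position: [0.4971, -0.2847, 0.3504]
eef_rot: [-0.0, 0.982, 0.188, -0.0]
ft_force: [0.2, 0.0, -0.2]
opening: 0.116
grasp_force: 0.0
```

Emit:
step_arm(
  increments=[
    [[0, 0, 0], [0, 0, 0], 1],
    [[0, 0, 0], [0, 0, 0], 1],
  ],
)

```text
t: 1.4
position: [0.4955, -0.2862, 0.3504]
eef_rot: [-0.0, 0.982, 0.188, -0.0]
ft_force: [0.1, -0.8, -0.6]
opening: -0.0
grasp_force: 0.0
```

```bash
python3 - <<'E'
from h import *
s=arm.state(); print(s['t'],s['position'],s['opening'])
c=cap('wrist','w1'); np.savez('w1.npz',**{k:c[k] for k in('image','depth','K','k1','xyz','rotation')})
print(c['xyz'],[proj(c,p).round() for p in([.456,-.32,.08],[.46,-.29,0])])
E
```

```text
1.4 [ 0.49550703 -0.28621319  0.35044179] -0.00022501392108718583
[ 0.56634855 -0.25678888  0.48823814] [array([338., 202.]), array([317., 175.])]
```

View pics/w1.png

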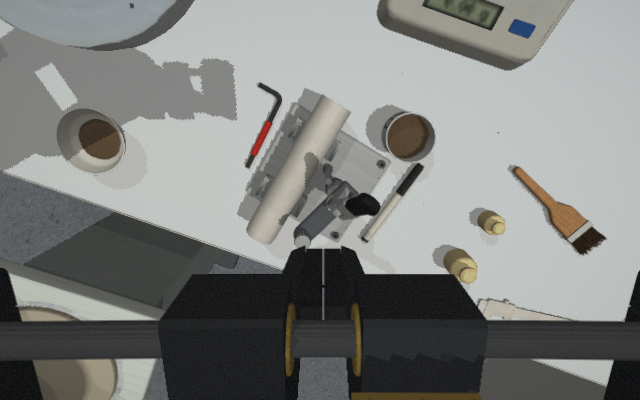

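The wrist view shows the tube from (335,105) to (262,232), the strap with its head near (303,238), the raised lever's black end near (362,204), the stop pin near (328,175), and the tin, pen and hex key around the clamp. I'll crop closer to pick points.

```bash
python3 - <<'E'
from h import *
c=dict(np.load('w1.npz'))
cv2.imwrite('pics/w1c.png',cv2.resize(c['image'][85:260,235:435,::-1],None,fx=3.4,fy=3.4,interpolation=cv2.INTER_CUBIC))
d=c['depth']; ys,xs=np.mgrid[85:262:1,235:435:1]
P=np.array([[dep(c,u,v) for u in range(235,435)] for v in range(85,262)])
Z=P[:,:,2]
for lo,hi,n in((.150,.2,'leverend'),(.095,.11,'headtop'),(.056,.064,'tubetop'),(.074,.09,'strap/pin')):
    m=(Z>lo)&(Z<hi); q=P[m]; print(n,m.sum(),q.mean(0).round(4),q.min(0).round(3),q.max(0).round(3))
m=(Z>.056)&(Z<.062); q=P[m][:,:2]; w,v=np.linalg.eigh(np.cov(q.T)); print('tube dir',v[:,1])
np.save('P.npy',P)
E
```

```text
leverend 553 [ 0.4865 -0.3294  0.1699] [ 0.47  -0.344  0.15 ] [ 0.498 -0.318  0.181]
headtop 338 [ 0.4278 -0.3022  0.1033] [ 0.393 -0.333  0.095] [ 0.482 -0.286  0.11 ]
tubetop 2975 [ 0.4671 -0.2618  0.0585] [ 0.361 -0.301  0.056] [ 0.561 -0.235  0.064]
strap/pin 953 [ 0.4356 -0.3066  0.0814] [ 0.394 -0.338  0.074] [ 0.482 -0.284  0.09 ]
tube dir [-0.98715619  0.15975812]
```

View pics/w1c.png

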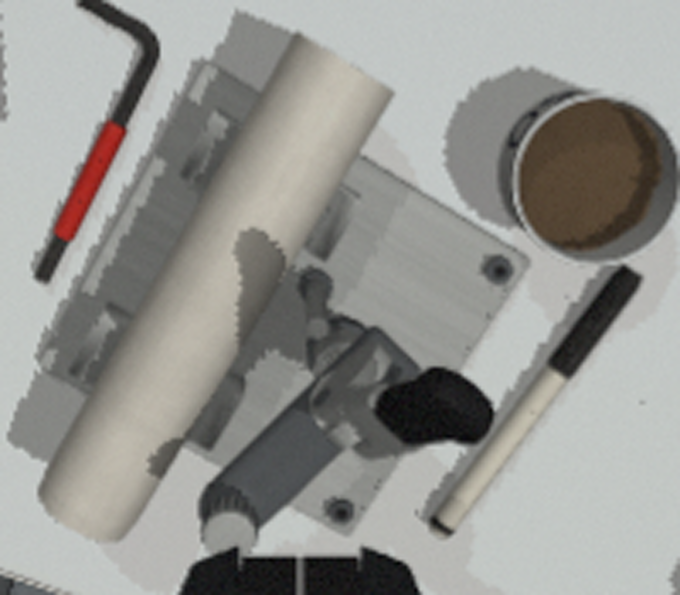

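The crop shows the head's top centred at (230,533), the stop pin's top at (318,282), the post area at (355,380), and the lever's black end around (435,405).

```bash
python3 - <<'E'
from h import *
c=dict(np.load('w1.npz')); P=np.load('P.npy')
px=lambda u,v:(235+u/3.4,85+v/3.4)
head=onz(c,*px(230,533),.104); pin=onz(c,*px(318,282),.08)
ex=np.array([.98716,-.15976]); ey=np.array([.15976,.98716])
mid=P[(P[:,:,2]>.056)&(P[:,:,2]<.062)].mean(0)[:2]
# tube end points -> midpoint
e1=onz(c,*px(345,65),.05);e2=onz(c,*px(88,515),.05); print('ends',e1,e2,np.linalg.norm(e1-e2))
Ofrompin=pin[:2]-.017*ex+.006*ey
post=Ofrompin-.028*ey
print('head',head,'pin',pin,'O',Ofrompin,'post',post)
print('tube mid y check: O+30ey',Ofrompin+.03*ey, mid, (mid-Ofrompin)@ey)
r=head[:2]-post; print('r',np.linalg.norm(r),'theta',np.arctan2(-(r@ex),r@ey))
m=(P[:,:,2]>.15); q=P[m]; print('lever',(q.mean(0)[:2]-post)@ex,(q.mean(0)[:2]-post)@ey)
E
```

```text
ends [ 0.55857265 -0.27704073  0.05      ] [ 0.36647964 -0.24866983  0.05      ] 0.19417680476059193
head [ 0.4027237  -0.29672401  0.104     ] pin [ 0.48998    -0.29420027  0.08      ] O [ 0.47415684 -0.28556139] post [ 0.46968356 -0.31320187]
tube mid y check: O+30ey [ 0.47894964 -0.25594659] [ 0.4670838  -0.26176594] 0.022359927730183006
r 0.06895754459909394 theta 1.4899521136938094
lever 0.031526713675885464 0.022800637681300907
```

Emit:
step_arm(
  increments=[
    [[0, 0, 0], [0, 0, -0.18], 1],
    [[0, 0, 0], [0, 0, -0.18], 1],
    [[0, 0, 0], [0, 0, -0.18], 1],
    [[0, 0, 0], [0, 0, -0.18], 1],
    [[0, 0, 0], [0, 0, -0.18], 1],
    [[0, 0, 0], [0, 0, -0.18], 1],
    [[0, 0, 0], [0, 0, -0.18], 1],
    [[0, 0, 0], [0, 0, -0.18], 1],
  ],
)

```text
t: 2.45
position: [0.4949, -0.287, 0.3509]
eef_rot: [0.0, 0.613, 0.79, -0.0]
ft_force: [-0.7, 0.2, 0.4]
opening: 0.001
grasp_force: 0.0
```

Emit:
step_arm(
  increments=[
    [[0, 0, 0], [0, 0, -0.18], 1],
    [[0, 0, 0], [0, 0, -0.18], 1],
    [[0, 0, 0], [0, 0, -0.18], 1],
    [[0, 0, 0], [0, 0, -0.18], 1],
    [[0, 0, 0], [0, 0, -0.18], 1],
    [[0, 0, 0], [0, 0, -0.05], 1],
    [[0, 0, 0], [0, 0, 0], 1],
  ],
)

```text
t: 3.32
position: [0.4951, -0.2868, 0.3509]
eef_rot: [0.0, 0.186, 0.982, -0.0]
ft_force: [0.9, 0.3, 0.4]
opening: 0.005
grasp_force: 0.0
```

```bash
cat >> h.py <<'E'
EX=np.array([.98716,-.15976,0]);EY=np.array([.15976,.98716,0]);POST=np.array([.456,-.319,0])
def rep(target=None):
    s=arm.state(); q=s['eef_rot']; M=R.from_quat([*q[1:],q[0]]).as_matrix()
    print('t',s['t'],'pos',s['position'].round(4),'q6',s['qpos'].round(2),'F',s['ft_force'].round(1))
    print('x',M[:,0].round(3),'y',M[:,1].round(3),'clamp xy rel post mm',(1000*np.array([(s['position']-POST)@EX,(s['position']-POST)@EY])).round(1))
    if target is not None: print('shift mm',(1000*M.T@(np.array(target)-s['position'])).round(1))
    return s,M
E
python3 - <<'E'
from h import *
rep([.387,-.336,.098])
E
```

```text
t 3.325 pos [ 0.4951 -0.2868  0.3509] q6 [-0.73  0.38  1.14 -0.    1.62 -1.93] F [0.9 0.3 0.4]
x [-0.93   0.366 -0.   ] y [ 0.366  0.93  -0.   ] clamp xy rel post mm [33.4 38.1]
shift mm [ 82.6 -85.4 252.9]
```

Emit:
step_arm(
  increments=[
    [[28, -30, 0], [0, 0, 0], 1],
    [[28, -30, 0], [0, 0, 0], 1],
    [[27, -26, 10], [0, 0, 0], 1],
    [[0, 0, 50], [0, 0, 0], 1],
    [[0, 0, 50], [0, 0, 0], 1],
    [[0, 0, 50], [0, 0, 0], 1],
    [[0, 0, 50], [0, 0, 0], 1],
    [[0, 0, 0], [0, 0, 0], 1],
  ],
)

```text
t: 4.32
position: [0.3859, -0.3349, 0.1386]
eef_rot: [-0.002, 0.186, 0.982, 0.002]
ft_force: [0.2, -0.3, 1.3]
opening: 0.009
grasp_force: 0.0
```

```bash
python3 - <<'E'
from h import *
rep([.387,-.336,.098]); c=cap('wrist','w2')
print(proj(c,[.4027,-.2967,.104]),proj(c,[.456,-.319,.1055]))
E
```

```text
t 4.325 pos [ 0.3859 -0.3349  0.1386] q6 [-0.94  0.4   1.68 -0.    1.07 -2.14] F [ 0.2 -0.3  1.3]
x [-0.931  0.366  0.005] y [0.366 0.931 0.003] clamp xy rel post mm [-66.7 -26.9]
shift mm [-1.6 -0.8 40.6]
[399.27833145 246.49957156] [391.55163366 342.64761125]
```

View pics/w2.png

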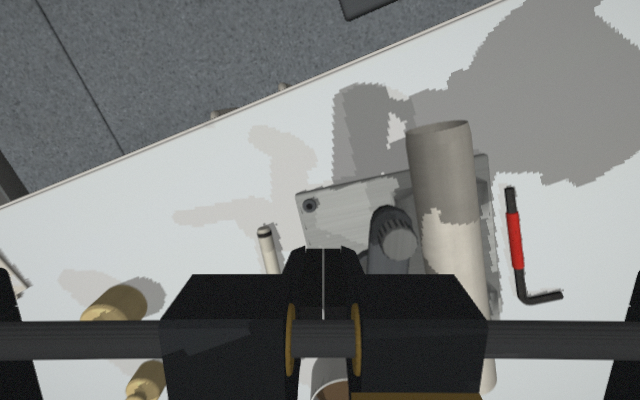

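The view shows the head's top at (400,242), within 4 px of the prediction, and the closed fingertips at (323,250), left of it. I'll descend and make gentle contact.

Emit:
step_arm(
  increments=[
    [[-1, 0, 20], [0, 0, 0], 1],
    [[0, 0, 20], [0, 0, 0], 1],
    [[0, 0, 0], [0, 0, 0], 1],
    [[0, 6, 0], [0, 0, 0], 1],
    [[0, 5, 0], [0, 0, 0], 1],
    [[0, 0, 0], [0, 0, 0], 1],
  ],
)

```text
t: 5.12
position: [0.3925, -0.3257, 0.1014]
eef_rot: [0.0, 0.185, 0.983, -0.0]
ft_force: [-0.3, 0.5, 1.1]
opening: 0.003
grasp_force: 0.0
```

Emit:
step_arm(
  increments=[
    [[0, 2, 0], [0, 0, 0], 1],
    [[0, 2, 0], [0, 0, 0], 1],
    [[2.4, 5.9, 0], [0, 0, 0.1], 1],
    [[2.4, 5.9, 0], [0, 0, 0.1], 1],
    [[2.4, 5.9, 0], [0, 0, 0.1], 1],
    [[0, 0, 0], [0, 0, 0], 1],
  ],
)

```text
t: 5.88
position: [0.3954, -0.3031, 0.1008]
eef_rot: [0.0, 0.33, 0.944, -0.0]
ft_force: [0.0, 0.8, -0.1]
opening: 0.004
grasp_force: 0.0
```

```bash
python3 - <<'E'
from h import *
s,M=rep(); th=np.arctan2(-(M[:,1]@-EY),M[:,1]@EX); print('tool theta',th)
E
```

```text
t 5.875 pos [ 0.3954 -0.3031  0.1008] q6 [-0.89  0.43  1.76 -0.    0.96 -1.79] F [ 0.   0.8 -0.1]
x [-0.783  0.622 -0.   ] y [ 0.622  0.783 -0.   ] clamp xy rel post mm [-62.4   6. ]
tool theta 1.0596174276994348
```

Emit:
step_arm(
  increments=[
    [[2.4, 5.9, 0], [0, 0, 0.1], 1],
    [[2.4, 5.9, 0], [0, 0, 0.1], 1],
    [[2.4, 5.9, 0], [0, 0, 0.1], 1],
    [[2.4, 5.9, 0], [0, 0, 0.1], 1],
    [[2.4, 5.9, 0], [0, 0, 0.1], 1],
    [[2.4, 5.9, 0], [0, 0, 0.1], 1],
    [[2.4, 5.9, 0], [0, 0, 0.1], 1],
    [[0, 0, 0], [0, 0, 0], 1],
  ],
)

```text
t: 6.88
position: [0.4195, -0.2668, 0.1007]
eef_rot: [-0.0, 0.633, 0.774, 0.0]
ft_force: [-0.1, -0.8, -0.1]
opening: 0.005
grasp_force: 0.0
```

```bash
python3 - <<'E'
from h import *
s,M=rep(); th=np.arctan2(-(M[:,1]@-EY),M[:,1]@EX); print('tool theta',th)
c=cap('wrist','w3')
E
```

```text
t 6.875 pos [ 0.4195 -0.2668  0.1007] q6 [-0.8   0.42  1.76 -0.    0.96 -1.  ] F [-0.1 -0.8 -0.1]
x [-0.2   0.98  0.  ] y [ 0.98  0.2  -0.  ] clamp xy rel post mm [-44.4  45.7]
tool theta 0.3614152147247627
```

View pics/w3.png

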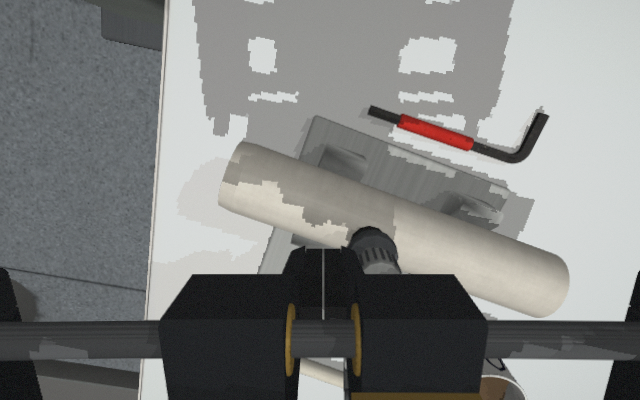

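The head, at about (372,245), is being carried along by the finger and is now over the tube, which hasn't moved. I'll go on towards the stop.

Emit:
step_arm(
  increments=[
    [[2.4, 5.9, 0], [0, 0, 0.1], 1],
    [[2.4, 5.9, 0], [0, 0, 0.1], 1],
    [[1.2, 2.9, 0], [0, 0, 0.05], 1],
    [[1.2, 2.9, 0], [0, 0, 0.05], 1],
    [[0, 0, 0], [0, 0, 0], 1],
  ],
)

```text
t: 7.55
position: [0.4361, -0.2582, 0.1006]
eef_rot: [-0.0, 0.741, 0.671, -0.0]
ft_force: [-0.3, 0.5, 0.3]
opening: 0.005
grasp_force: 0.3
```

Emit:
step_arm(
  increments=[
    [[0.6, 2, 0], [0, 0, 0.03], 1],
    [[0, 1, 0], [0, 0, 0.03], 1],
    [[0, 0, 0], [0, 0, 0], 1],
  ],
)

```text
t: 7.92
position: [0.4392, -0.2576, 0.1006]
eef_rot: [-0.0, 0.762, 0.648, 0.0]
ft_force: [-1.2, 1.0, 0.7]
opening: 0.005
grasp_force: 0.9
```

Emit:
step_arm(
  increments=[
    [[0, 1, 0], [0, 0, 0], 1],
    [[0, 0, 0], [0, 0, 0], 1],
  ],
)

```text
t: 8.18
position: [0.4403, -0.2579, 0.1007]
eef_rot: [-0.0, 0.762, 0.648, 0.0]
ft_force: [-2.5, 1.5, -1.0]
opening: 0.002
grasp_force: 0.9
```

Emit:
step_arm(
  increments=[
    [[0, 1, 0], [0, 0, 0], 1],
    [[0, 0, 0], [0, 0, 0], 1],
  ],
)

```text
t: 8.43
position: [0.441, -0.258, 0.1006]
eef_rot: [-0.001, 0.762, 0.648, -0.0]
ft_force: [-5.5, 3.2, 0.8]
opening: 0.006
grasp_force: 2.4
```

Emit:
step_arm(
  increments=[
    [[0, 1, 0], [0, 0, 0], 1],
    [[0, 0, 0], [0, 0, 0], 1],
  ],
)

```text
t: 8.68
position: [0.4413, -0.2579, 0.1004]
eef_rot: [-0.001, 0.762, 0.648, -0.001]
ft_force: [-8.4, 1.7, 2.8]
opening: 0.003
grasp_force: 4.5
```

Emit:
step_arm(
  increments=[
    [[0, 1, 0], [0, 0, 0], 1],
    [[0, 0, 0], [0, 0, 0], 1],
  ],
)

```text
t: 8.93
position: [0.4415, -0.2579, 0.1001]
eef_rot: [-0.002, 0.762, 0.648, -0.001]
ft_force: [-13.0, 2.6, 2.9]
opening: 0.005
grasp_force: 6.4
```

The strap is firmly against its stop: 13 N with no further travel. I'll back off, rise and look.

Emit:
step_arm(
  increments=[
    [[0, -6, 0], [0, 0, 0], 1],
    [[0, -6, -10], [0, 0, 0], 1],
    [[0, 0, -40], [0, 0, 0], 1],
    [[0, 0, -50], [0, 0, 0], 1],
    [[20, 0, -50], [0, 0, 0], 1],
    [[30, 20, -10], [0, 0, 0], 1],
    [[0, 0, 0], [0, 0, 0], 1],
  ],
)

```text
t: 9.8
position: [0.4602, -0.2095, 0.2624]
eef_rot: [0.002, 0.761, 0.649, 0.001]
ft_force: [0.4, -0.4, -0.6]
opening: 0.005
grasp_force: 0.0
```

```bash
python3 - <<'E'
from h import *
T=POST-.005*EY+[0,0,.25]; s,M=rep(T); c=cap('wrist','w4')
P=np.array([[dep(c,u,v) for u in range(0,640,2)] for v in range(0,400,2)])
rel=P-POST; X=rel@EX; Y=rel@EY; Z=P[:,:,2]
ok=(abs(X)<.04)
for n,m in(('lever',ok&(Z>.14)&(Z<.2)&(Y<0)&(Y>-.09)),('head',ok&(Z>.094)&(Z<.11)&(Y>.04)&(Y<.075)),('bar',ok&(Z>.074)&(Z<.09)&(Y>.012)&(Y<.05))):
    if m.sum(): print(n,m.sum(),'x',X[m].mean().round(4),X[m].min().round(3),X[m].max().round(3),'y',Y[m].mean().round(4),Y[m].min().round(3),Y[m].max().round(3),'zmax',Z[m].max().round(3))
E
```

```text
t 9.8 pos [ 0.4602 -0.2095  0.2624] q6 [-0.66  0.26  1.53  0.    1.35 -0.5 ] F [ 0.4 -0.4 -0.6]
x [ 0.159  0.987 -0.002] y [ 0.987 -0.159  0.003] clamp xy rel post mm [-13.3 108.8]
shift mm [-113.8   13.2   12.6]
lever 227 x -0.0026 -0.012 0.006 y -0.0304 -0.043 -0.022 zmax 0.181
head 96 x -0.0014 -0.01 0.009 y 0.0602 0.051 0.067 zmax 0.105
bar 29 x -0.0086 -0.013 0.01 y 0.0378 0.017 0.049 zmax 0.083
```

View pics/w4.png

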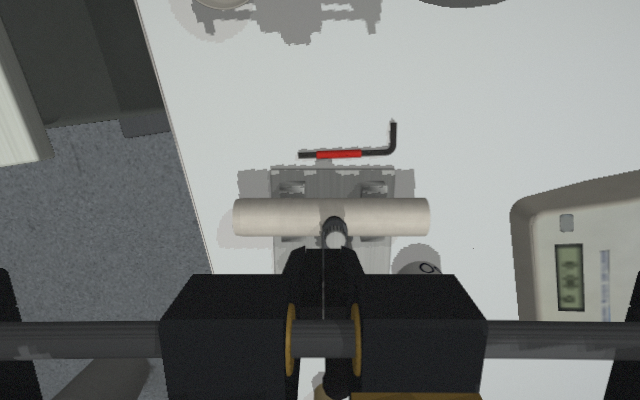

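The strap is square over the tube, with its head at (335,238), centred on the tube. The lever's black end is at (337,380), partly behind the gripper. Next I'll go to the strap side of the lever.

Emit:
step_arm(
  increments=[
    [[-40, 4, 0], [0, 0, 0], 1],
    [[-40, 4, 0], [0, 0, 0], 1],
    [[-35, 3, 0], [0, 0, 0], 1],
    [[0, 0, 0], [0, 0, 0], 1],
    [[0, 0, 40], [0, 0, 0], 1],
    [[0, 0, 40], [0, 0, 0], 1],
    [[0, 0, 4], [0, 0, 0], 1],
    [[0, 0, 0], [0, 0, 0], 1],
  ],
)

```text
t: 10.85
position: [0.4518, -0.3257, 0.178]
eef_rot: [0.001, 0.762, 0.648, 0.0]
ft_force: [-0.2, 0.3, 0.3]
opening: 0.004
grasp_force: 0.0
```

```bash
python3 - <<'E'
from h import *
rep()
f=lambda p:np.array([72*np.cos(p)-7.5*np.sin(p),105.5+72*np.sin(p)+7.5*np.cos(p)])
# use contact 67 along lever
g=lambda p:np.array([67*np.cos(p)-7.5*np.sin(p),105.5+67*np.sin(p)+7.5*np.cos(p)])
a=np.linspace(1.047,0,15); G=np.array([g(p) for p in a]); print(G.round(1).tolist()); print(np.diff(G,axis=0).round(1).tolist())
E
```

```text
t 10.85 pos [ 0.4518 -0.3257  0.178 ] q6 [-0.84  0.44  1.5   0.    1.2  -0.67] F [-0.2  0.3  0.3]
x [ 0.161  0.987 -0.001] y [ 0.987 -0.161  0.001] clamp xy rel post mm [-3.1 -7.3]
[[27.0, 167.3], [31.6, 165.1], [35.9, 162.6], [40.1, 159.7], [44.0, 156.6], [47.7, 153.1], [51.1, 149.4], [54.3, 145.5], [57.1, 141.3], [59.6, 137.0], [61.8, 132.4], [63.7, 127.7], [65.1, 122.9], [66.3, 118.0], [67.0, 113.0]]
[[4.5, -2.2], [4.4, -2.5], [4.2, -2.8], [3.9, -3.1], [3.7, -3.4], [3.4, -3.7], [3.1, -3.9], [2.8, -4.2], [2.5, -4.4], [2.2, -4.5], [1.8, -4.7], [1.5, -4.8], [1.1, -4.9], [0.7, -5.0]]
```

Emit:
step_arm(
  increments=[
    [[-5, 0, 1], [0, 0, 0], 1],
    [[-5, 0, 2], [0, 0, 0], 1],
    [[-4.5, 0, 2.2], [0, 0, 0], 1],
    [[-4.4, 0, 2.5], [0, 0, 0], 1],
    [[-4.2, 0, 2.8], [0, 0, 0], 1],
    [[-3.9, 0, 3.1], [0, 0, 0], 1],
    [[0, 0, 0], [0, 0, 0], 1],
  ],
)

```text
t: 11.72
position: [0.447, -0.3525, 0.1627]
eef_rot: [-0.0, 0.762, 0.647, -0.0]
ft_force: [0.6, 0.3, 1.2]
opening: 0.008
grasp_force: 0.3
```

Emit:
step_arm(
  increments=[
    [[-3.7, 0, 3.4], [0, 0, 0], 1],
    [[-3.4, 0, 3.7], [0, 0, 0], 1],
    [[-3.1, 0, 3.9], [0, 0, 0], 1],
    [[-2.8, 0, 4.2], [0, 0, 0], 1],
    [[0, 0, 0], [0, 0, 0], 1],
  ],
)

```text
t: 12.35
position: [0.4449, -0.3653, 0.1475]
eef_rot: [-0.0, 0.762, 0.647, -0.0]
ft_force: [-0.1, 0.7, 2.0]
opening: 0.001
grasp_force: 0.5
```

Emit:
step_arm(
  increments=[
    [[-2.5, 0, 4.4], [0, 0, 0], 1],
    [[-2.2, 0, 4.5], [0, 0, 0], 1],
    [[-1.8, 0, 4.7], [0, 0, 0], 1],
    [[-1.5, 0, 4.8], [0, 0, 0], 1],
    [[-1.1, 0, 3], [0, 0, 0], 1],
    [[0, 0, 0], [0, 0, 0], 1],
  ],
)

```text
t: 13.1
position: [0.4435, -0.3743, 0.1261]
eef_rot: [-0.0, 0.762, 0.648, -0.0]
ft_force: [-0.5, -0.4, 0.4]
opening: 0.003
grasp_force: 0.1
```

Emit:
step_arm(
  increments=[
    [[-1, 0, 2], [0, 0, 0], 1],
    [[0, 0, 2], [0, 0, 0], 1],
    [[0, 0, 0], [0, 0, 0], 1],
  ],
)

```text
t: 13.48
position: [0.4434, -0.3753, 0.1224]
eef_rot: [0.0, 0.762, 0.648, -0.0]
ft_force: [-0.2, -0.3, 2.6]
opening: 0.002
grasp_force: 1.0
```

Emit:
step_arm(
  increments=[
    [[0, 0, 1], [0, 0, 0], 1],
    [[0, 0, 1], [0, 0, 0], 1],
    [[0, 0, 0], [0, 0, 0], 1],
  ],
)

```text
t: 13.85
position: [0.4435, -0.3755, 0.1212]
eef_rot: [0.001, 0.762, 0.648, -0.0]
ft_force: [-2.1, 1.1, 7.8]
opening: 0.004
grasp_force: 4.1
```

Emit:
step_arm(
  increments=[
    [[0, 0, 1], [0, 0, 0], 1],
    [[0, 0, 1], [0, 0, 0], 1],
    [[0, 0, 0], [0, 0, 0], 1],
  ],
)

```text
t: 14.22
position: [0.4437, -0.3757, 0.1207]
eef_rot: [0.001, 0.762, 0.648, -0.0]
ft_force: [-4.7, 3.9, 19.6]
opening: -0.001
grasp_force: 9.6
```

Emit:
step_arm(
  increments=[
    [[0, 0, 1], [0, 0, 0], 1],
    [[0, 0, 0], [0, 0, 0], 1],
  ],
)

```text
t: 14.48
position: [0.4439, -0.3758, 0.1205]
eef_rot: [0.002, 0.762, 0.648, -0.0]
ft_force: [-5.1, 5.5, 23.6]
opening: 0.003
grasp_force: 12.3
```

The lever is at its end stop: tip at z≈113 mm, 24 N, no further travel. I'll rise clear and check.

Emit:
step_arm(
  increments=[
    [[0, 0, -5], [0, 0, 0], 1],
    [[0, 0, -30], [0, 0, 0], 1],
    [[0, 0, -50], [0, 0, 0], 1],
    [[40, 0, -50], [0, 0, 0], 1],
    [[50, 0, -40], [0, 0, 0], 1],
    [[50, 0, 0], [0, 0, 0], 1],
    [[50, 0, 0], [0, 0, 0], 1],
    [[0, 0, 0], [0, 0, 0], 1],
  ],
)

```text
t: 15.48
position: [0.4741, -0.1873, 0.2904]
eef_rot: [-0.0, 0.761, 0.649, 0.0]
ft_force: [-0.5, -0.2, -0.5]
opening: 0.007
grasp_force: 0.0
```

```bash
python3 - <<'E'
from h import *
s,M=rep(); c=cap('wrist','w5')
P=np.array([[dep(c,u,v) for u in range(0,640)] for v in range(0,400)])
rel=P-POST; X=rel@EX; Y=rel@EY; Z=P[:,:,2]; ok=(abs(X)<.04)
for n,m in(('lever',ok&(Z>.1)&(Z<.2)&(Y<-.05)&(Y>-.1)),('head',ok&(Z>.09)&(Z<.11)&(Y>.04)&(Y<.075))):
    if m.sum(): print(n,m.sum(),'x',np.median(X[m]).round(4),X[m].min().round(3),X[m].max().round(3),'y',np.median(Y[m]).round(4),'zmax',Z[m].max().round(4),np.median(Z[m]).round(4))
m=(Z>.056)&(Z<.062)&(abs(Y-.058)<.03); q=P[m][:,:2]; w,v=np.linalg.eigh(np.cov(q.T)); print('tube dir',v[:,1],q.min(0),q.max(0))
E
```

```text
t 15.475 pos [ 0.4741 -0.1873  0.2904] q6 [-0.61  0.25  1.47  0.    1.43 -0.45] F [-0.5 -0.2 -0.5]
x [0.158 0.988 0.   ] y [ 0.988 -0.158  0.   ] clamp xy rel post mm [ -3.2 132.9]
lever 395 x -0.0011 -0.013 0.011 y -0.0688 zmax 0.1146 0.1126
head 183 x -0.0025 -0.011 0.009 y 0.0639 zmax 0.1013 0.0981
tube dir [-0.98558962  0.16915408] [ 0.36166774 -0.33316764] [ 0.75007817 -0.2326505 ]
```

View pics/w5.png

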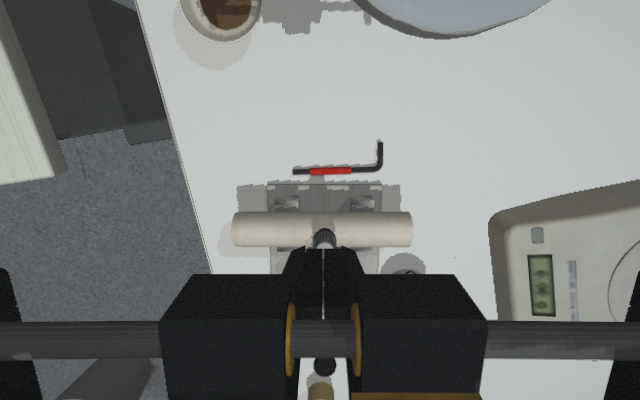

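The lever is level with its top at z≈113 mm, and the tube, hex key and tin are where they were. The gripper hides much of the strap, so I'll check its angle from a clearer viewpoint.

Emit:
step_arm(
  increments=[
    [[-20, 0, -50], [0, 0, 0], 1],
    [[-40, 0, -30], [0, 0, 0], 1],
    [[-40, 0, 0], [0, 0, 0], 1],
    [[0, 0, 0], [0, 0, 0], 1],
    [[0, 0, 0], [0, 0, 0], 1],
  ],
)

```text
t: 16.15
position: [0.4574, -0.2886, 0.3698]
eef_rot: [-0.001, 0.762, 0.647, 0.0]
ft_force: [-0.1, -1.2, 0.2]
opening: 0.004
grasp_force: 0.0
```

```bash
python3 - <<'E'
from h import *
s,M=rep(); c=cap('wrist')
cv2.imwrite('pics/w6.png',cv2.resize(c['image'][100:250,220:420,::-1],None,fx=4,fy=4,interpolation=cv2.INTER_CUBIC))
P=np.array([[dep(c,u,v) for u in range(0,640)] for v in range(0,400)])
rel=P-POST; X=rel@EX; Y=rel@EY; Z=P[:,:,2]; ok=(abs(X)<.03)
def mid(n,m):
    q=P[m]; (a,b),r=cv2.minEnclosingCircle((q[:,:2]*1000).astype(np.float32)); print(n,m.sum(),'circ',round(a,1),round(b,1),round(r,1),'med z',np.median(q[:,2]).round(4)); return np.array([a,b])
L=mid('lever',ok&(Z>.107)&(Z<.12)&(Y<-.055)&(Y>-.1)); H=mid('head',ok&(Z>.094)&(Z<.106)&(Y>.045)&(Y<.072))
d=H-L; m=(Z>.054)&(Z<.063)&(abs(Y-.06)<.02); q=P[m][:,:2]; w,v=np.linalg.eigh(np.cov(q.T)); e=v[:,1]*np.sign(v[0,1])
print('strap angle minus square',np.arctan2(d[1],d[0])-np.arctan2(e[1],e[0])-np.pi/2, e,q.mean(0))
E
```

```text
t 16.15 pos [ 0.4574 -0.2886  0.3698] q6 [-0.78  0.3   1.2   0.    1.64 -0.62] F [-0.1 -1.2  0.2]
x [0.162 0.987 0.001] y [ 0.987 -0.162 -0.001] clamp xy rel post mm [-3.4 30.2]
lever 263 circ 444.8 -385.9 15.5 med z 0.1125
head 222 circ 463.7 -261.5 9.8 med z 0.0986
strap angle minus square 0.008736459865422264 [ 0.98732986 -0.15868128] [ 0.5094078  -0.26813568]
```

View pics/w6.png

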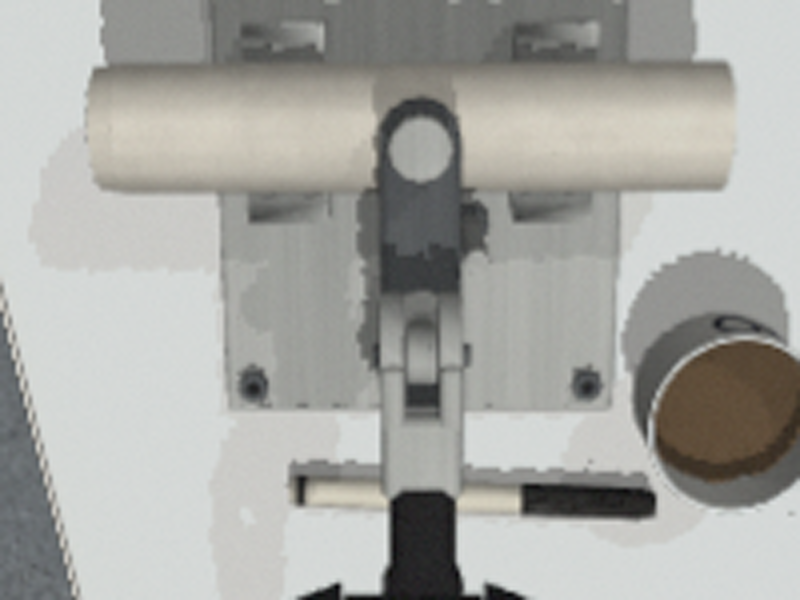

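The strap runs straight from the head at (420,148) to the lever at (423,440), square to the tube and against the stop pin at (475,215). The lever is level and nothing else has moved, so I'm handing in.

```bash
python3 -c "
from h import *
print(arm.close_job())"
```

```text
the job is handed in; nothing more can be done
None
```

The tube is clamped and the job handed in after about 16 s: the strap was pushed against its stop, then the lever down to its end stop, and the last picture showed the tube, pen and tin still in place.

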